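# Switch on the guarded conveyor drive

### The job

Start the cell conveyor from its dark switch box: with a fingertip lift the white hinged guard by its front lip and swing it all the way back until it stays open, push the metal toggle under it fully over to the hinge side, then tip the guard forward again so that it drops fully shut over the toggle. Only touch and push, grasp nothing, and leave the battery cells, the plug gauge and the blue cell carrier standing where they are. Finish with the hand clear.

Things in the scene. Friction and masses are not known exactly. Their poses are not given: they have to be found in the camera images.
- console: Dark grey switch box fixed to the table, 120 x 130 x 55 mm (x, y, z); a white guard on top hides the toggle. Origin at the centre of its underside; z up, x from its front (lip side, roughly facing the robot's right, -y) to its back (hinge side). On its top: two 18 mm tall hinge posts at x = 20, y = +-34 mm, and a pilot lamp, 13 mm tall, at x = -30, y = 52 mm.
- guard (a joint): Guard angle, rad: 0 shut, 1.7 at its back stop. It turns about the console's y axis at point guard_hinge; a positive angle lifts the lip and swings it back (+x). About 90 g, hardly any friction: let go below about 0.95 rad it falls shut, above about 1.15 rad it falls back onto the stop and stays. Open at 1.7 its plate is nearly upright, 35 to 45 mm behind the hinge.
- toggle (a joint): Angle of the toggle, rad: near 0 (off) it leans to the front (-x), 0.9 (on) it leans fully to the back (+x, hinge side). It stays wherever it is left (friction only, about 1.3 N at the tip). It turns about the console's y axis at console point x = -20, y = 0, z = 59 mm.
- guard_hinge (a point): Point on the guard's hinge axis, mid width; fixed at console x = 20, y = 0, z = 65 mm (10 mm above the box's top). The shut guard is a cover 60 mm wide with 3 mm walls: outer face of the top plate 36 mm above the hinge, of the front wall 72 mm in front of it, side walls left and right.
- guard_lip (a point): Middle of the front edge of the guard's lip, which is 3 mm thick, 50 mm wide, and runs 28 mm forward from the top of the front wall, rising slightly; free air beneath, the last 20 mm overhanging the box's front. It moves with the guard: shut, at console x = -80, z = 104 mm; fully open, about x = 72, z = 159 mm.
- toggle_tip (a point): Centre of the round end (12 mm diameter) of the steel toggle, 28 mm from its pivot; off: console x = -32, z = 84 mm; on: x = -8, z = 84 mm; upright it is 87 mm high (93 mm with the ball). The rod is 9 mm thick.
- cell_a: Loose steel battery cell standing upright, 26 mm diameter, 52 mm high, 70 g; origin at the centre of its underside. Leave it alone.
- cell_b: A second such cell. Leave it alone.
- plug_gauge: Loose dark steel plug gauge standing upright, 40 mm diameter at the foot, 62 mm high, 160 g; origin at the centre of its underside. Leave it alone.
- carrier: Loose blue cell carrier, 100 x 70 x 22 mm, with five cells set in it (66 mm high in all), 550 g; origin at the centre of its underside. Leave it alone.
Things that resemble listed ones, but are neither listed nor needed, are in the scene too. There is more than one size of the console; the job needs the middle-sized.

How it is judged:
On the way, in this order (a step that is already met when the one before it is completed fails the run):
1. the guard stands open past its balance point (over 1.2 rad) while the toggle is still off (under 0.3 rad) (value of joint guard above 1.2 rad and value of joint toggle below 0.3 rad), for 0.2 s.
2. the toggle is fully over (over 0.75 rad) with the guard still open (over 0.9 rad) (value of joint toggle above 0.75 rad and value of joint guard above 0.9 rad), for 0.1 s.
3. the guard is shut again over the switched-on toggle (value of joint guard below 0.06 rad and value of joint toggle above 0.75 rad), for 0.2 s.
At the end, for the whole second after the job is handed in: The guard is shut (within 0.06 rad), the toggle beneath is on (over 0.75 of 0.9 rad), and both cells, the plug gauge and the carrier stand upright within 20 mm of where they were (all of step 3 and distance of each of cell_a, cell_b, plug_gauge, carrier from where it was at the start of the episode below 0.02 m and angle between each of cell_a, cell_b, plug_gauge, carrier's own z axis and vertical below 0.2 rad); the robot touches nothing.
It fails at once if the cell a is lifted, pushed away (20 mm) or tipped (distance of cell_a from where it was at the start of the episode above 0.02 m or angle between cell_a's own z axis and vertical above 0.35 rad).
It fails at once if the cell b is lifted, pushed away (20 mm) or tipped (distance of cell_b from where it was at the start of the episode above 0.02 m or angle between cell_b's own z axis and vertical above 0.35 rad).
It fails at once if the plug gauge is lifted, pushed away (20 mm) or tipped (distance of plug_gauge from where it was at the start of the episode above 0.02 m or angle between plug_gauge's own z axis and vertical above 0.35 rad).
It fails at once if the carrier is lifted, pushed away (20 mm) or tipped (distance of carrier from where it was at the start of the episode above 0.02 m or angle between carrier's own z axis and vertical above 0.35 rad).
It also fails if it takes over 56 s, if anything falls off the work surface, if the arm or the gripper's body presses on something with over 40 N, if the wrist force passes 120 N, or if a joint passes its speed limit or range.

### The arm

A 7-joint arm with a two-finger parallel gripper is mounted at the origin on the work surface. World frame = base frame: x ahead of the robot, y to its left, z up, the work surface at z = 0. Lengths are in m, angles in rad, forces in N, time in s.
With the tool pointing down it reaches from about 0.35 to 0.9 m from the base axis. Payload 8.1 kg.
Tool frame: the origin (TCP) lies at the very end of the fingers, on their centre line; the grasp point (between the pads) lies 19 mm behind it (arm.tcp_to_grasp is the z of the grasp point in the tool frame, in m); z points along the fingers, y is the line along which they close (so a half turn about z gives the same grasp; the last joint's range is limited). The gripper opens to 92 mm and grips with 3 to 60 N. Pads are 19 mm wide; open, the fingers measure 130 mm over their backs; the gripper's body (75 mm by 190 mm) begins 47 mm behind the grasp point.
Start: joints at [-1.32, 0.434, 0.025, 1.573, -0.012, 1.134, -0.075], TCP at [0.217, 0.586, 0.227] pointing down, gripper open.
Joint ranges: [-2.62, 2.62], [-0.44, 2.09], [-1.27, 1.32], [0.08, 2.57], [-1.32, 4.46], [0.12, 2], [-2.74, 2.74]. Speed limits (rad/s): [2.22, 2.22, 3.01, 3.01, 3.14, 3.14, 3.14].

### API

Orientations are given as a rotation vector (axis times angle).
In Python, from cell import readout, vision, sign_off, arm gives the robot as it stands. The module is installed in compiled form; this text tells all that it offers.
- The arm moves only by the shell command python3 -m creep 'ROWS' [FORCE]. ROWS is JSON, a list of rows, each a list of 5 numbers: the shift along the tool's x, y, z in units of 4 cm (1.0 is 4 cm), then the turn about the tool's z in units of 4 degrees (1.0 is 4 degrees), then the opening, from 0 (shut) to 1 (fully open). A call has 1 to 12 rows; each row shifts and turns the commanded pose from where the row before left it, along the tool's axes as they then stand; what a row does not reach is not made up. A row lasts 1/8 s, in which the tool goes at most 62.5 mm and 10.7 degrees, less where a joint would pass 70% of its speed; a pose out of reach is approached as far as the arm can. A call with a number of a shift or a turn outside -1 to 1 is refused whole. A call with a gripper value outside its range is refused whole. The fingers move at their own pace and stop on an object; FORCE is the grip in N (left out, the last holds). Time passes only in rows, so rows that do not move let the fingers close. It gives the time, the measured TCP pose, the force, the opening and the grip force at its end, in the units of the state.
- readout.observe(): the state, without advancing time (a new reading comes with each control period).
- vision.get_image(name): name is "scene" or "side" or "wrist"; returns a dict with "pixels" (400x640x3 uint8, blue, green, red), "z_map" (400x640 float32, m along the optical axis (not along the pixel's ray), 0 where there is no reading), "camera_matrix" (3x3 intrinsics, pixels), "k1" (the pictures are not rectified: a ray, as slopes to the right and down, at radius r is drawn at 1 + k1 r^2 times it, then the intrinsics apply), "position" and "rotation" of the camera in the world. Camera axes: x right, y up, looking along -z (the intrinsics and any distortion apply to the point x, -y, -z); pixel columns grow to the right and rows downward; lengths in m; the calibration is good to about 2 mm. A picture is of the moment at which its call begins.
- sign_off(): hands the job in; it is judged then, once.
The state is a dict: "clock": time; "joints": joint angles; "dq": joint speeds; "joint_efforts": joint torques, N m; "position": TCP position; "ee_rot": TCP orientation; "force": force on the tool from outside, world axes, zero at the start; "ft_torque": the same for the moment, N m; "width": opening from 0.0 (shut) to 1.0 (fully open); "gripper_force": force on a finger pad.
Only numpy, scipy, OpenCV 4.12 (cv2) and the standard library are available. Lean on these libraries where they do the work, as an engineer would, in place of code of your own. Each camera call takes 0.05 s, during which the arm holds its last target. There are 200 camera calls.

## Working session

There is one attempt and no reset: what is moved stays moved. The work goes in short steps, Python scripts to look and compute and a shell command to move; the robot and the scene stay as the last step left them, time stands still between calls to the robot, and variables do not carry over. Pictures are saved under pics/ and viewed, at most 10 in all, crops included, and the job is handed in when it is done.

```bash
mkdir -p pics
cat > h.py <<'E'
import numpy as np, cv2
from cell import readout, vision, sign_off, arm
def grab(n):
    d=vision.get_image(n); np.savez(''+n+'.npz',**{k:np.array(v) for k,v in d.items()}); return d
def load(n): return np.load(''+n+'.npz')
def pts(d):
    K=d['camera_matrix'];z=d['z_map'];h,w=z.shape
    v,u=np.mgrid[0:h,0:w].astype(float)
    xd=(u-K[0,2])/K[0,0];yd=(v-K[1,2])/K[1,1];x,y=xd.copy(),yd.copy()
    for _ in range(8):
        s=1+float(d['k1'])*(x*x+y*y);x,y=xd/s,yd/s
    P=np.stack([x*z,-y*z,-z],-1)@np.array(d['rotation']).T+np.array(d['position'])
    P[z==0]=np.nan
    return P
E
python3 - <<'E'
from h import *
for n in ['scene','side','wrist']:
    d=grab(n);cv2.imwrite(f'pics/{n}0.png',d['pixels']);print(n,d['position'],d['k1'])
s=readout.observe();print(s['clock'],s['position'],s['ee_rot'],s['force'],arm.tcp_to_grasp)
E
```

```text
scene [1.28186584 0.34916765 0.68092496] -0.021629638938497564
side [ 0.31276907 -0.6479576   0.82636256] -0.08279308053681729
wrist [0.13837464 0.61436867 0.38375401] -0.02904463525113235
0.15 [0.21647071 0.58590001 0.22613294] [-5.52977264e-01 -3.09247137e+00  1.89781703e-03] [ 0.6019312  -1.04187797 -0.0527231 ] -0.0188
```

View pics/scene0.png

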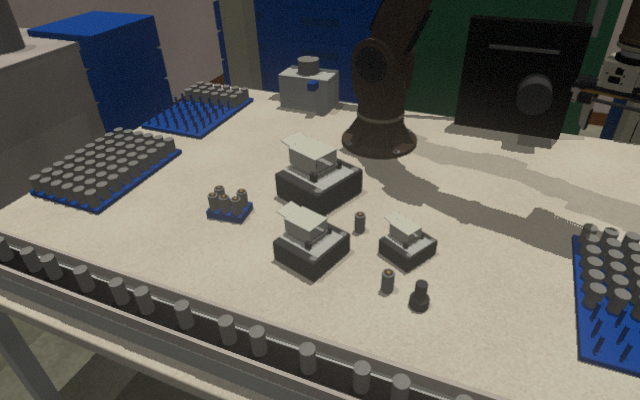

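View pics/side0.png

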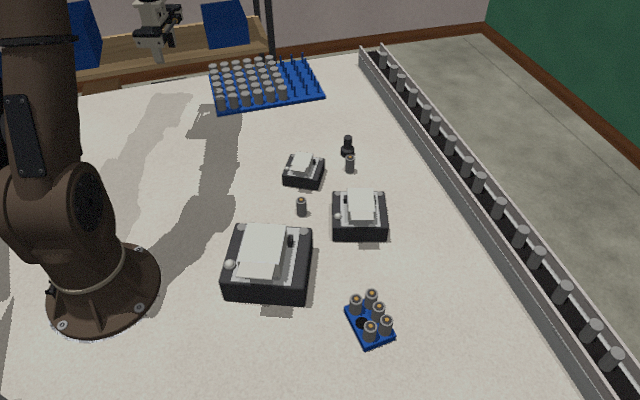

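The scene view shows three switch boxes: large (318,180), middle (311,240) and small (407,240). In the side view they are at (266,265), (360,215) and (303,170). The middle-sized one is the candidate. The carrier is at scene (230,205), the cells at (360,222) and (387,280), and the gauge at (420,295). I'll measure the sizes next.

Run:
```python
from h import *
boxes={'scene':{'L':(265,125,372,212),'M':(265,195,358,280),'S':(372,205,445,272),'car':(200,180,258,225),'c1':(352,208,369,238),'c2':(378,264,397,296),'pg':(406,275,434,314)},
'side':{'L':(210,210,322,310),'M':(322,178,398,248),'S':(275,145,330,193),'car':(335,280,405,352),'c1':(293,192,310,220),'c2':(343,152,357,176),'pg':(338,132,358,156)}}
for n in boxes:
    d=load(n);P=pts(d);
    for k,(a,b,c,e) in boxes[n].items():
        q=P[b:e,a:c].reshape(-1,3);q=q[np.isfinite(q[:,0])];q=q[q[:,2]>.012]
        col=d['pixels'][b:e,a:c].reshape(-1,3)
        zt=np.percentile(q[:,2],99.5)
        h,ed=np.histogram(q[:,2],bins=np.arange(0,.2,.005));top=[(round(ed[i],3),int(h[i])) for i in np.argsort(-h)[:4]]
        r=cv2.minAreaRect(q[:,:2].astype(np.float32))
        print(n,k,'n',len(q),'ztop',zt.round(3),'rect',np.round(r[0],3),np.round(r[1],3),round(r[2],1),top)
im=load('side')['pixels'];c=cv2.resize(im[170:255,315:405],None,fx=6,fy=6,interpolation=2)
im=load('scene')['pixels'];c2=cv2.resize(im[190:285,260:360],None,fx=5,fy=5.368,interpolation=2)
c=cv2.resize(c,(400,400));c2=cv2.resize(c2,(400,400));cv2.imwrite('pics/crop.png',np.hstack([c,c2]))
```

```text
Traceback (most recent call last):
  File "h.py", line 12, in pts
    P=np.stack([x*z,-y*z,-z],-1)@np.array(d['rotation']).T+np.array(d['position'])
      ~~~~~~~~~~~~~~~~~~~~~~~~~~~~~~~~~~~~~~~~~~~~~~~~~~~~^~~~~~~~~~~~~~~~~~~~~~~~
ValueError: operands could not be broadcast together with shapes (400,640) (3,)
```

```bash
sed -i "s/np.array(d\['rotation'\]).T/cv2.Rodrigues(np.array(d['rotation'],float))[0].T/" h.py
python3 - <<'E'
from h import *
boxes={'scene':{'L':(265,125,372,212),'M':(265,195,358,280),'S':(372,205,445,272),'car':(200,180,258,225),'c1':(352,208,369,238),'c2':(378,264,397,296),'pg':(406,275,434,314)},
'side':{'L':(210,210,322,310),'M':(322,178,398,248),'S':(275,145,330,193),'car':(335,280,405,352),'c1':(293,192,310,220),'c2':(343,152,357,176),'pg':(338,132,358,156)}}
for n in boxes:
    d=load(n);P=pts(d);
    for k,(a,b,c,e) in boxes[n].items():
        q=P[b:e,a:c].reshape(-1,3);q=q[np.isfinite(q[:,0])];q=q[q[:,2]>.012]
        h,ed=np.histogram(q[:,2],bins=np.arange(0,.2,.005));top=[(float(round(ed[i],3)),int(h[i])) for i in np.argsort(-h)[:3]]
        r=cv2.minAreaRect(q[:,:2].astype(np.float32))
        print(n,k,'ztop',np.percentile(q[:,2],99.5).round(3),'rect',np.round(r[0],3),np.round(r[1],3),round(r[2],1),top)
im=load('side')['pixels'];c=cv2.resize(im[170:255,315:405],(400,400),interpolation=2)
im=load('scene')['pixels'];c2=cv2.resize(im[190:285,260:360],(400,400),interpolation=2)
cv2.imwrite('pics/crop.png',np.hstack([c,c2]))
E
```

```text
scene L ztop 0.14 rect [ 0.299 -0.057] [0.212 0.597] 82.0 [(0.07, 1196), (0.13, 525), (0.135, 290)]
scene M ztop 0.104 rect [0.531 0.006] [0.313 0.193] 22.5 [(0.05, 1120), (0.095, 584), (0.055, 332)]
scene S ztop 0.077 rect [0.545 0.2  ] [0.111 0.17 ] 65.1 [(0.035, 519), (0.07, 382), (0.04, 268)]
scene car ztop 0.065 rect [ 0.529 -0.242] [0.072 0.1  ] 5.5 [(0.06, 236), (0.015, 153), (0.02, 124)]
scene c1 ztop 0.05 rect [0.477 0.095] [0.027 0.024] 20.4 [(0.045, 60), (0.03, 21), (0.035, 19)]
scene c2 ztop 0.052 rect [0.641 0.211] [0.025 0.025] 83.8 [(0.045, 64), (0.05, 31), (0.03, 26)]
scene pg ztop 0.063 rect [0.661 0.28 ] [0.037 0.033] 87.5 [(0.02, 110), (0.06, 73), (0.015, 38)]
side L ztop 0.144 rect [ 0.374 -0.028] [0.29  0.177] 68.2 [(0.135, 1634), (0.07, 1313), (0.075, 1215)]
side M ztop 0.106 rect [0.593 0.011] [0.143 0.128] 72.9 [(0.055, 650), (0.1, 638), (0.05, 491)]
side S ztop 0.079 rect [0.509 0.212] [0.109 0.098] 61.5 [(0.04, 346), (0.075, 218), (0.035, 160)]
side car ztop 0.068 rect [ 0.524 -0.244] [0.071 0.102] 5.7 [(0.02, 604), (0.06, 382), (0.065, 296)]
side c1 ztop 0.054 rect [0.473 0.091] [0.025 0.026] 8.0 [(0.05, 39), (0.045, 38), (0.03, 15)]
side c2 ztop 0.053 rect [0.642 0.231] [0.078 0.028] 73.3 [(0.045, 32), (0.02, 27), (0.05, 26)]
side pg ztop 0.064 rect [0.648 0.255] [0.081 0.037] 71.2 [(0.02, 51), (0.06, 32), (0.025, 20)]
```

View pics/crop.png

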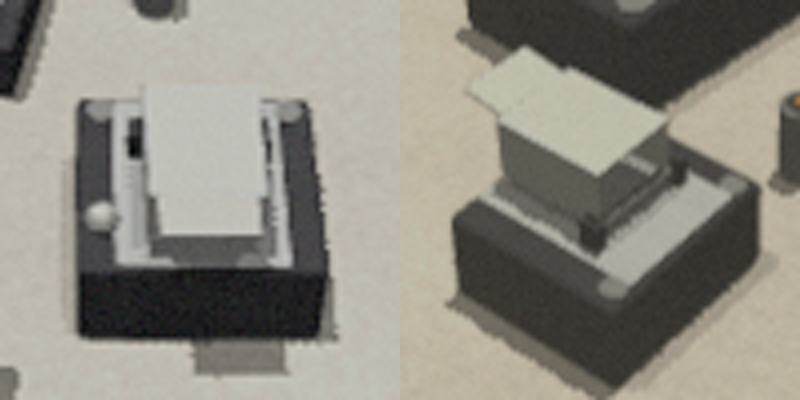

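The crop confirms the middle console: front wall and lip face the side camera (-y), hinge posts at the back (+y), lamp on its left. Its box is 55 mm high and the guard top 101 mm. Now its pose.

Run:
```python
from h import *
for n in ['side','scene']:
    d=load(n);P=pts(d).reshape(-1,3);P=P[np.isfinite(P[:,0])]
    P=P[(abs(P[:,0]-.593)<.12)&(abs(P[:,1]-.01)<.13)]
    t=P[(P[:,2]>.047)&(P[:,2]<.06)&(abs(P[:,0]-.593)<.10)&(P[:,1]>-.09)]
    t=t[~((np.hypot(t[:,0]-.475,t[:,1]-.093)<.03))]
    r=cv2.minAreaRect(t[:,:2].astype(np.float32));print(n,'box',np.round(r[0],4),np.round(r[1],4),round(r[2],2))
    g=P[(P[:,2]>.09)&(P[:,0]>.53)&(P[:,1]>-.12)]
    r=cv2.minAreaRect(g[:,:2].astype(np.float32));print('guard',np.round(r[0],4),np.round(r[1],4),round(r[2],2), 'z',np.percentile(g[:,2],[5,50,95]).round(4))
    e=g[g[:,1]<np.percentile(g[:,1],4)];print('lip edge',e.mean(0).round(4))
```

```text
side box [0.5973 0.0202] [0.1225 0.1259] 72.65
guard [ 0.5891 -0.0066] [0.1065 0.0603] 72.32 z [0.0986 0.1011 0.1048]
lip edge [ 0.5859 -0.0577  0.1045]
scene box [0.601 0.025] [0.119  0.1313] 71.95
guard [ 0.5923 -0.0058] [0.1051 0.0621] 74.51 z [0.0949 0.0991 0.1026]
lip edge [ 0.5898 -0.0539  0.1025]
```

Console centre is about (0.599, 0.022), yaw 72.5°. I'll turn the tool +88° so that tool x lies along console x, and close the fingers so they act as one blunt fingertip.

```bash
R='[0,0,0,1,0]'; python3 -m creep '[[0,0,0,1,0],[0,0,0,1,0],[0,0,0,1,0],[0,0,0,1,0],[0,0,0,1,0],[0,0,0,1,0],[0,0,0,1,0],[0,0,0,1,0],[0,0,0,1,0],[0,0,0,1,0],[0,0,0,1,0],[0,0,0,1,0]]'
python3 -m creep '[[0,0,0,1,0],[0,0,0,1,0],[0,0,0,1,0],[0,0,0,1,0],[0,0,0,1,0],[0,0,0,1,0],[0,0,0,1,0],[0,0,0,1,0],[0,0,0,1,0],[0,0,0,1,0],[0,0,0,0,0]]'
cat >> h.py <<'E'
C=np.array([.599,.022]);YAW=np.deg2rad(72.5)
def con(p,c=C,yaw=YAW):
    ex=np.array([np.cos(yaw),np.sin(yaw)]);ey=np.array([-ex[1],ex[0]]);d=np.array(p)[...,:2]-c
    return np.concatenate([np.stack([d@ex,d@ey],-1),np.array(p)[...,2:3]],-1)
def go(x,y,z):
    "units of tool shift to a console point"
    s=readout.observe();R=cv2.Rodrigues(np.array(s['ee_rot'],float))[0]
    ex=np.array([np.cos(YAW),np.sin(YAW)]);ey=np.array([-ex[1],ex[0]])
    t=np.r_[C+x*ex+y*ey,z]
    print('t',s['clock'],'con',con(s['position']).round(4),'f',np.round(s['force'],1),'toolx yaw',np.degrees(np.arctan2(R[1,0],R[0,0])).round(2),'tilt',R[2].round(3),'shift units',((R.T@(t-s['position']))/.04).round(2))
E
python3 -c "
from h import *;go(-.12,0,.2)"
```

```text
clock: 1.65
position: [0.2165, 0.5861, 0.2264]
ee_rot: [1.766, 2.598, -0.001]
force: [0.1, 0.5, -0.2]
width: 0.005
gripper_force: 0.0
clock: 3.02
position: [0.2164, 0.5861, 0.2264]
ee_rot: [2.545, 1.841, -0.001]
force: [-0.3, -0.3, 0.1]
width: 0.004
gripper_force: 0.0
t 3.025 con [0.423  0.5346 0.2264] f [-0.3 -0.3  0.1] toolx yaw 71.76 tilt [-0.001  0.    -1.   ] shift units [-13.4   13.54   0.67]
```

```bash
python3 -m creep '[[-0.7,0.7,0,0,0],[-0.7,0.7,0,0,0],[-0.7,0.7,0,0,0],[-0.7,0.7,0,0,0],[-0.7,0.7,0,0,0],[-0.7,0.7,0,0,0],[-0.7,0.7,0,0,0],[-0.7,0.7,0,0,0],[-0.7,0.7,0,0,0],[-0.7,0.7,0,0,0],[-0.7,0.7,0,0,0],[-0.7,0.7,0,0,0]]' >/dev/null
python3 -m creep '[[-0.7,0.7,0,0,0],[-0.7,0.7,0,0,0],[-0.7,0.7,0,0,0],[-0.7,0.7,0,0,0],[-0.7,0.7,0,0,0],[-0.7,0.7,0,0,0],[-0.7,0.7,0,0,0],[0,0,0,0,0]]'
python3 - <<'E'
from h import *
go(-.12,0,.2)
d=grab('wrist');cv2.imwrite('pics/w1.png',d['pixels'])
P=pts(d);q=P.reshape(-1,3);q=q[np.isfinite(q[:,0])];c=con(q)
m=(abs(c[:,0])<.13)&(abs(c[:,1])<.1);c=c[m]
for lo,hi in ((.045,.06),(.094,.112)):
    t=c[(c[:,2]>lo)&(c[:,2]<hi)]
    if len(t):r=cv2.minAreaRect(t[:,:2].astype(np.float32));print(lo,len(t),np.round(r[0],4),np.round(r[1],4),round(r[2],1),t.min(0).round(3),t.max(0).round(3))
E
```

```text
clock: 5.52
position: [0.5553, -0.0893, 0.2267]
ee_rot: [2.547, 1.835, -0.001]
force: [-0.4, -0.3, 0.3]
width: 0.004
gripper_force: 0.0
t 5.525 con [-0.1193  0.0082  0.2267] f [-0.4 -0.3  0.3] toolx yaw 71.55 tilt [-0.002  0.001 -1.   ] shift units [-0.01  0.2   0.67]
0.045 7244 [-0.0128  0.0016] [0.0967 0.1304] 0.2 [-0.061 -0.064  0.049] [0.035 0.067 0.06 ]
0.094 10058 [-0.03    0.0013] [0.1037 0.0596] 0.7 [-0.082 -0.028  0.098] [0.022 0.032 0.107]
```

View pics/w1.png

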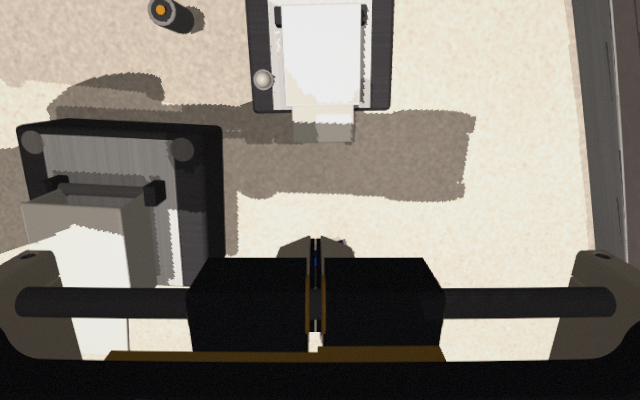

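The wrist view agrees with the estimate to about 2 mm: lip at pixel (323,140), lamp at (262,80), and the large box at lower left. I'll go down in front of the lip with the tip at z ≈ 0.09.

```bash
python3 -m creep '[[0,0.28,0.5,0,0],[0,0,0.6,0,0],[0,0,0.6,0,0],[0,0,0.6,0,0],[0,0,0.6,0,0],[0,0,0.5,0,0],[0,0,0,0,0]]' >/dev/null; python3 -c "from h import *;go(-.092,0,.09)"
python3 -m creep '[[0.2,0,0,0,0],[0.2,0,0,0,0],[0.1,0,0,0,0],[0.1,0,0,0,0],[0.1,0,0,0,0],[0,0,0,0,0]]'; python3 -c "from h import *;go(-.09,0,.09)"
```

```text
t 6.45 con [-0.1149  0.0003  0.0895] f [-0.4 -0.   0.4] toolx yaw 71.86 tilt [-0.    -0.003 -1.   ] shift units [ 0.57  0.   -0.01]
clock: 7.2
position: [0.5732, -0.0663, 0.0911]
ee_rot: [2.547, 1.835, -0.005]
force: [-4.4, -9.9, 4.1]
width: 0.005
gripper_force: 5.4
t 7.2 con [-0.0919 -0.002   0.0911] f [-4.4 -9.9  4.1] toolx yaw 71.56 tilt [-0.004  0.    -1.   ] shift units [ 0.05 -0.05  0.03]
```

```bash
python3 -m creep '[[0.05,0,-0.15,0,0],[0.1,0,-0.2,0,0],[0.1,0,-0.2,0,0]]'; python3 -m creep '[[0.17,0,-0.2,0,0],[0.17,0,-0.2,0,0],[0,0,0,0,0]]'; python3 -c "
from h import *;go(-.09,0,.09)
for n in ['side']:
  d=grab(n);c=con(pts(d).reshape(-1,3));m=(abs(c[:,1])<.028)&(c[:,0]<.03)&(c[:,0]>-.12)&(c[:,2]>.08);print(np.nanmax(c[m],0),m.sum())
  cv2.imwrite('pics/s2.png',cv2.resize(d['pixels'][120:260,290:430],(560,560)))"
```

```text
clock: 7.58
position: [0.5766, -0.0555, 0.1132]
ee_rot: [2.547, 1.837, -0.003]
force: [-3.0, -3.2, 3.1]
width: 0.0
gripper_force: 2.3
clock: 7.95
position: [0.5824, -0.0393, 0.1292]
ee_rot: [2.545, 1.842, 0.002]
force: [0.2, -1.2, 0.3]
width: 0.002
gripper_force: 0.3
t 7.95 con [-0.0634 -0.0026  0.1292] f [ 0.2 -1.2  0.3] toolx yaw 71.8 tilt [ 0.001  0.001 -1.   ] shift units [-0.67 -0.06  0.98]
[-0.00408995  0.02799955  0.57573541] 6812
```

View pics/s2.png

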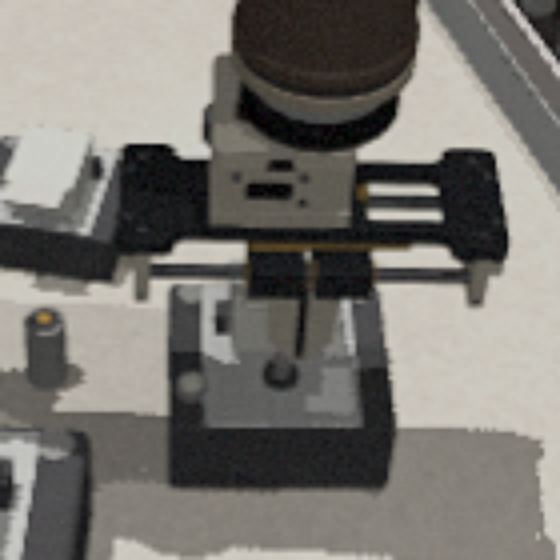

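The crop shows the finger at (300,330) holding the guard up, with the toggle visible at (280,375). I'll continue the arc.

```bash
python3 -m creep '[[0.25,0,-0.15,0,0],[0.25,0,-0.15,0,0],[0.25,0,-0.12,0,0],[0.25,0,-0.1,0,0],[0.25,0,-0.06,0,0],[0.25,0,-0.04,0,0],[0.25,0,0,0,0],[0.25,0,0,0,0],[0,0,0,0,0]]'; python3 -c "from h import *;go(-.07,0,.2)"
```

```text
clock: 9.12
position: [0.607, 0.0369, 0.1533]
ee_rot: [-2.544, -1.842, 0.0]
force: [0.6, 0.4, -0.2]
width: 0.001
gripper_force: 0.0
t 9.125 con [ 0.0166 -0.0031  0.1533] f [ 0.6  0.4 -0.2] toolx yaw 71.81 tilt [ 0. -0. -1.] shift units [-2.16 -0.05 -1.17]
```

```bash
python3 -m creep '[[-0.5,0,0,0,0],[-0.6,0,0,0,0],[-0.6,0,0,0,0],[-0.6,0,0,0,0],[0,0,0,0,0]]'; python3 -c "
from h import *;go(-.07,0,.08)
d=grab('wrist');cv2.imwrite('pics/w3.png',d['pixels'])
c=con(pts(d).reshape(-1,3));m=(abs(c[:,1])<.015)&(c[:,0]<.1)&(c[:,0]>-.05)&(c[:,2]>.062)&(c[:,2]<.18)
for lo in np.arange(.06,.18,.01):
  t=c[m&(c[:,2]>lo)&(c[:,2]<lo+.01)]
  if len(t):print(lo.round(2),len(t),t.min(0).round(3),t.max(0).round(3))
"
```

```text
clock: 9.75
position: [0.5768, -0.0557, 0.154]
ee_rot: [2.55, 1.833, -0.0]
force: [-0.3, 0.2, 0.5]
width: 0.007
gripper_force: 0.0
t 9.75 con [-0.0808 -0.0021  0.154 ] f [-0.3  0.2  0.5] toolx yaw 71.41 tilt [-0.001  0.    -1.   ] shift units [ 0.27 -0.06  1.85]
0.06 672 [-0.028 -0.015  0.062] [0.024 0.015 0.07 ]
0.07 110 [-0.029 -0.008  0.07 ] [0.021 0.012 0.08 ]
0.08 243 [-0.038 -0.005  0.08 ] [-0.026  0.007  0.09 ]
0.09 31 [-0.036 -0.002  0.09 ] [-0.029  0.003  0.091]
0.13 1164 [ 0.032 -0.015  0.131] [0.04  0.015 0.137]
```

View pics/w3.png

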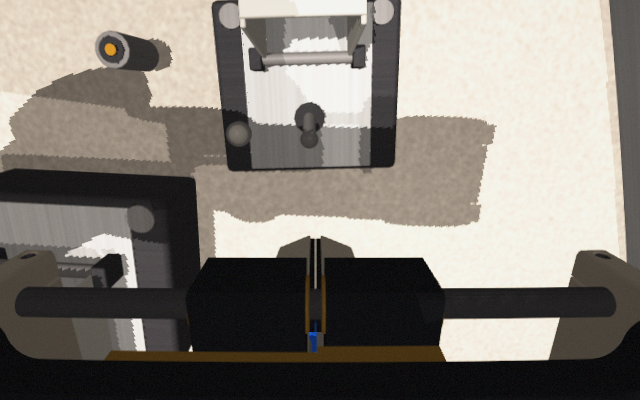

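The guard stands open with its wall edge at (305,15). The toggle ball at (310,118–138) is still leaning to the front. I'll lower the tip in front of it and push.

```bash
python3 -m creep '[[0.2,0.2,0.2,0,0],[0.2,0,0.4,0,0],[0,0,0.5,0,0],[0,0,0.4,0,0],[0,0,0.3,0,0],[0,0,0,0,0]]'>/dev/null; python3 -c "from h import *;go(-.022,-.01,.081)"
```

```text
t 10.55 con [-0.0607 -0.0097  0.0805] f [ 0.7  0.4 -0.1] toolx yaw 71.73 tilt [-0.001 -0.002 -1.   ] shift units [ 0.97 -0.   -0.01]
```

```bash
python3 -m creep '[[0.15,0,0,0,0],[0.15,0,0,0,0],[0.15,0,0,0,0],[0.15,0,0,0,0],[0.15,0,0,0,0],[0.1,0,0,0,0],[0.08,0,0,0,0],[0,0,0,0,0]]'; python3 -c "from h import *;go(-.022,-.01,.081)"
```

```text
clock: 11.55
position: [0.6041, -0.0032, 0.0824]
ee_rot: [2.544, 1.84, 0.004]
force: [5.2, -1.2, 3.4]
width: 0.006
gripper_force: 3.0
t 11.55 con [-0.0225 -0.0124  0.0824] f [ 5.2 -1.2  3.4] toolx yaw 71.75 tilt [ 0.001  0.003 -1.   ] shift units [ 0.01 -0.06  0.03]
```

```bash
python3 -m creep '[[0.06,0,0,0,0],[0.06,0,0,0,0],[0,0,0,0,0]]'; python3 -c "from h import *;go(-.06,-.01,.081)"
```

```text
clock: 11.92
position: [0.6048, -0.0001, 0.0821]
ee_rot: [2.545, 1.838, 0.001]
force: [3.8, -4.4, 3.7]
width: -0.001
gripper_force: 3.2
t 11.925 con [-0.0194 -0.0121  0.0821] f [ 3.8 -4.4  3.7] toolx yaw 71.69 tilt [-0.001  0.002 -1.   ] shift units [-1.02 -0.04  0.03]
```

Now I'll back off, rise, and look at the toggle.

```bash
python3 -m creep '[[-0.3,0,0,0,0],[-0.4,0,0,0,0],[-0.5,0,-0.3,0,0],[-0.4,0,-0.6,0,0],[0,0,-0.6,0,0],[0,0,-0.6,0,0],[0,0,-0.6,0,0],[0,0,0,0,0]]'; python3 -c "
from h import *;go(-.07,0,.08)
d=grab('wrist');cv2.imwrite('pics/w4.png',d['pixels'])
c=con(pts(d).reshape(-1,3));m=(abs(c[:,1])<.02)&(c[:,0]<.1)&(c[:,0]>-.05)&(c[:,2]>.062)&(c[:,2]<.18)
for lo in np.arange(.06,.18,.01):
  t=c[m&(c[:,2]>lo)&(c[:,2]<lo+.01)]
  if len(t):print(lo.round(2),len(t),t.min(0).round(3),t.max(0).round(3))
"
```

```text
clock: 12.92
position: [0.5841, -0.0614, 0.1918]
ee_rot: [2.546, 1.837, 0.004]
force: [-0.6, 0.3, 0.3]
width: 0.007
gripper_force: 0.0
t 12.925 con [-0.0841 -0.0109  0.1918] f [-0.6  0.3  0.3] toolx yaw 71.64 tilt [ 0.001  0.003 -1.   ] shift units [ 0.34 -0.29  2.79]
0.06 633 [-0.028 -0.019  0.062] [0.024 0.02  0.07 ]
0.07 70 [-0.02  -0.014  0.07 ] [0.02  0.014 0.08 ]
0.08 201 [-0.016 -0.005  0.08 ] [-0.003  0.007  0.09 ]
0.09 16 [-0.012 -0.     0.09 ] [-0.006  0.004  0.092]
0.13 1760 [ 0.032 -0.02   0.132] [0.045 0.02  0.138]
```

View pics/w4.png

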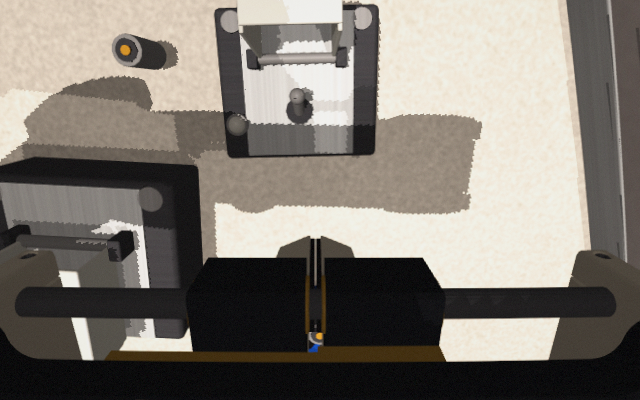

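The toggle ball at (297,95) now sits at console x ≈ -9.5 mm, against a full -8 mm. That is over, but I'll push it once more, a few mm deeper, to be sure it is at its stop.

```bash
python3 -m creep '[[0.5,0,0.5,0,0],[0,0,0.6,0,0],[0,0,0.6,0,0],[0,0,0.6,0,0],[0,0,0.45,0,0],[0.3,0,0,0,0],[0.3,0,0,0,0],[0.2,0,0,0,0],[0.15,0,0,0,0],[0.1,0,0,0,0],[0.1,0,0,0,0],[0,0,0,0,0]]'; python3 -c "from h import *;go(-.013,-.01,.082)"
```

```text
clock: 14.48
position: [0.6057, -0.0009, 0.0808]
ee_rot: [2.545, 1.834, 0.001]
force: [3.4, -6.9, 4.2]
width: 0.0
gripper_force: 3.4
t 14.475 con [-0.0198 -0.0133  0.0808] f [ 3.4 -6.9  4.2] toolx yaw 71.55 tilt [-0.003  0.004 -1.   ] shift units [ 0.17 -0.08 -0.03]
```

```bash
python3 -m creep '[[0.1,0,0,0,0],[0,0,0,0,0]]' | grep -E 'pos|force'; python3 -m creep '[[-0.4,0,0,0,0],[-0.5,0,-0.2,0,0],[-0.4,0,-0.6,0,0],[0,0,-0.6,0,0],[0,0,-0.6,0,0],[0,0,-0.6,0,0],[0,0,-0.5,0,0],[0,0,0,0,0]]' >/dev/null; python3 -c "
from h import *;go(.11,0,.21)
d=grab('wrist')
c=con(pts(d).reshape(-1,3));m=(abs(c[:,1])<.02)&(c[:,0]<.015)&(c[:,0]>-.05)&(c[:,2]>.08)&(c[:,2]<.1)
print(c[m].min(0),c[m].max(0))
"
```

```text
position: [0.608, 0.0047, 0.0811]
force: [4.3, -4.4, 3.4]
gripper_force: 3.1
t 15.725 con [-0.0653 -0.0108  0.2049] f [ 0.4  0.2 -0.1] toolx yaw 71.67 tilt [ 0.001  0.002 -1.   ] shift units [ 4.38 -0.33 -0.12]
[-0.02405674 -0.00421971  0.08634879] [-0.01314519  0.00701035  0.09414326]
```

The toggle came partly back to x ≈ -18 mm. The 10 mm offset let the ball rub along the finger's outer flank, as the sideways force showed, and the retreat dragged it. I'll push again centred on the ball.

```bash
python3 -m creep '[[0,-0.3,0.5,0,0],[0,0,0.6,0,0],[0,0,0.6,0,0],[0,0,0.6,0,0],[0,0,0.6,0,0],[0,0,0.2,0,0],[0,0,0,0,0]]' |grep force; python3 -c "from h import *;go(-.022,.001,.081)"; python3 -m creep '[[0.3,0,0,0,0],[0.2,0,0,0,0],[0.2,0,0,0,0],[0.15,0,0,0,0],[0.1,0,0,0,0],[0.05,0,0,0,0],[0,0,0,0,0]]' | grep -E 'pos|force'; python3 -c "from h import *;go(-.022,.001,.081)"
```

```text
force: [-0.2, -1.2, 0.2]
gripper_force: 0.0
t 16.65 con [-0.0649  0.0023  0.079 ] f [-0.2 -1.2  0.2] toolx yaw 71.7 tilt [-0.001 -0.001 -1.   ] shift units [ 1.07  0.02 -0.05]
position: [0.5904, -0.001, 0.0795]
force: [-0.3, -0.7, -0.8]
gripper_force: 0.5
t 17.525 con [-0.0245  0.0013  0.0795] f [-0.3 -0.7 -0.8] toolx yaw 71.72 tilt [-0. -0. -1.] shift units [ 0.06  0.01 -0.04]
```

```bash
python3 -m creep '[[0.1,0,0,0,0],[0.1,0,0,0,0],[0,0,0,0,0]]' | grep -E 'pos|force'; python3 -c "from h import *;go(-.022,.001,.081)"
```

```text
position: [0.5909, 0.0002, 0.0794]
force: [-7.3, -17.7, 3.4]
gripper_force: 8.8
t 17.9 con [-0.0232  0.0012  0.0794] f [ -7.3 -17.7   3.4] toolx yaw 71.43 tilt [-0.007 -0.001 -1.   ] shift units [ 0.03  0.   -0.04]
```

That is the hard stop: 19 N straight along x. I'll back off and check.

```bash
python3 -m creep '[[-0.4,0,0,0,0],[-0.5,0,0,0,0],[-0.4,0,-0.5,0,0],[0,0,-0.6,0,0],[0,0,-0.6,0,0],[0,0,-0.6,0,0],[0,0,-0.6,0,0],[0,0,-0.3,0,0],[0,0,0,0,0]]' >/dev/null; python3 -c "
from h import *;go(.11,0,.21)
d=grab('wrist');cv2.imwrite('pics/w5.png',d['pixels'])
c=con(pts(d).reshape(-1,3));m=(abs(c[:,1])<.02)&(c[:,0]<.015)&(c[:,0]>-.05)&(c[:,2]>.08)&(c[:,2]<.1)
print(c[m].min(0),c[m].max(0))
m=(abs(c[:,1])<.02)&(c[:,0]<.1)&(c[:,2]>.11)&(c[:,2]<.18);print(c[m].min(0),c[m].max(0))
"
```

```text
t 19.025 con [-0.0686  0.0013  0.2087] f [-0.9 -0.4 -0.4] toolx yaw 71.72 tilt [ 0.001  0.002 -1.   ] shift units [ 4.47 -0.03 -0.03]
[-0.01533928 -0.00416171  0.08089612] [-0.00308536  0.00709423  0.09138234]
[ 0.03234247 -0.01998793  0.12983306] [0.06318563 0.01998932 0.1402733 ]
```

The toggle is at its stop and the guard is still open. Next I go over and behind the guard.

```bash
python3 -m creep '[[0.6,0,0,0,0],[0.7,0,0,0,0],[0.7,0,0,0,0],[0.7,0,0,0,0],[0.7,0,0,0,0],[0.7,0,0,0,0],[0.4,0,0,0,0],[0,0,0.4,0,0],[0,0,0.6,0,0],[0,0,0.6,0,0],[0,0,0,0,0]]' |grep force; python3 -c "from h import *;go(.08,0,.145)"
```

```text
force: [-0.7, 0.5, 0.8]
gripper_force: 0.0
t 20.45 con [0.1093 0.0007 0.1412] f [-0.7  0.5  0.8] toolx yaw 71.62 tilt [-0.003 -0.004 -1.   ] shift units [-0.73  0.03 -0.09]
```

```bash
python3 -m creep '[[-0.2,0,-0.1,0,0],[-0.2,0,0,0,0],[-0.2,0,0,0,0],[-0.2,0,0,0,0],[-0.2,0,0,0,0],[-0.2,0,0,0,0],[-0.2,0,0,0,0],[-0.2,0,0,0,0],[0,0,0,0,0]]'; python3 -m creep '[[-0.2,0,0,0,0],[-0.2,0,0,0,0],[-0.2,0,0,0,0],[-0.2,0,0,0,0],[0,0,0,0,0],[0,0,0,0,0]]'; python3 -c "
from h import *;go(.08,0,.145)
d=grab('wrist');cv2.imwrite('pics/w6.png',d['pixels'])
d=grab('scene');cv2.imwrite('pics/s6.png',cv2.resize(d['pixels'][130:330,180:460],(784,560)))"
```

```text
clock: 21.58
position: [0.6128, 0.0664, 0.1476]
ee_rot: [2.547, 1.839, -0.0]
force: [0.6, 0.1, 0.2]
width: 0.004
gripper_force: 0.0
clock: 22.32
position: [0.6031, 0.0373, 0.1475]
ee_rot: [-2.546, -1.841, -0.0]
force: [-0.2, 0.5, 0.6]
width: 0.001
gripper_force: 0.0
t 22.325 con [0.0158 0.0007 0.1475] f [-0.2  0.5  0.6] toolx yaw 71.73 tilt [ 0.  0. -1.] shift units [ 1.61 -0.    0.06]
```

View pics/s6.png

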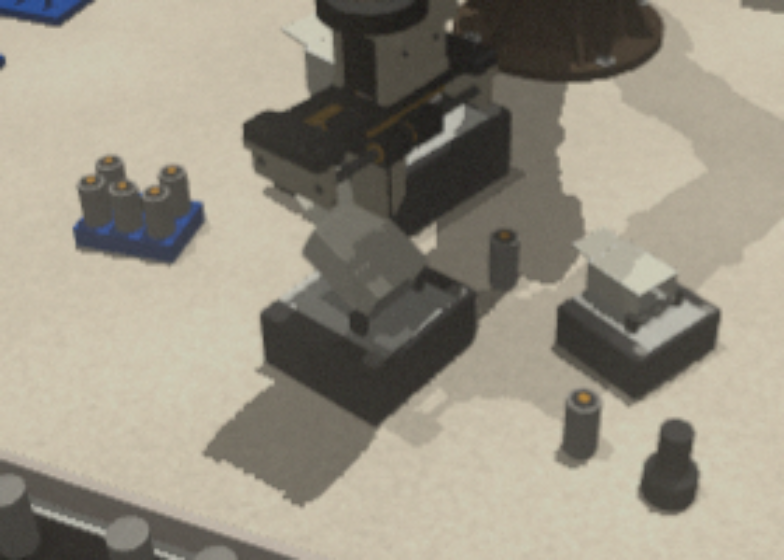

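The guard at (365,250) is tipped forward, near balance; everything else still stands. I'll push a little further.

```bash
python3 -m creep '[[-0.2,0,0,0,0],[-0.2,0,0,0,0],[-0.2,0,0,0,0],[-0.2,0,0,0,0],[0,0,0,0,0],[0,0,-0.6,0,0],[0,0,-0.8,0,0],[0,0,-0.8,0,0],[0.6,0,-0.8,0,0],[0.6,0,0,0,0],[0.6,0,0,0,0],[0,0,0,0,0]]'; python3 -m creep '[[0.7,0,0,0,0],[0.7,0,0,0,0],[0.7,0,0,0,0],[0.7,0,0,0,0],[0,0,0,0,0]]' >/dev/null; python3 -c "
from h import *;go(.08,0,.145)
for n in ('scene','side'):
  d=grab(n);c=con(pts(d).reshape(-1,3));m=(abs(c[:,1])<.02)&(c[:,0]>-.09)&(c[:,0]<.01)&(c[:,2]>.08)&(c[:,2]<.2)
  cv2.imwrite('pics/%s7.png'%n,cv2.resize(d['pixels'][130:330,180:460],(784,560)))
  for x in np.arange(-.09,.02,.02):
    t=c[m&(abs(c[:,0]-x)<.01)]; print(n,x.round(2),len(t),np.median(t[:,2]).round(4) if len(t) else '')
"
```

```text
clock: 23.92
position: [0.6153, 0.0783, 0.2658]
ee_rot: [-2.541, -1.845, 0.003]
force: [-0.4, 0.4, 0.1]
width: 0.003
gripper_force: 0.0
t 24.55 con [0.1719 0.     0.2662] f [-0.4 -0.7 -0.4] toolx yaw 72.02 tilt [ 0.    -0.001 -1.   ] shift units [-2.3   0.02  3.03]
scene -0.09 1 0.1017
scene -0.07 105 0.1019
scene -0.05 95 0.0991
scene -0.03 98 0.099
scene -0.01 104 0.0988
scene 0.01 51 0.0988
side -0.09 27 0.104
side -0.07 108 0.1038
side -0.05 112 0.101
side -0.03 115 0.1008
side -0.01 113 0.1007
side 0.01 53 0.101
```

View pics/scene7.png

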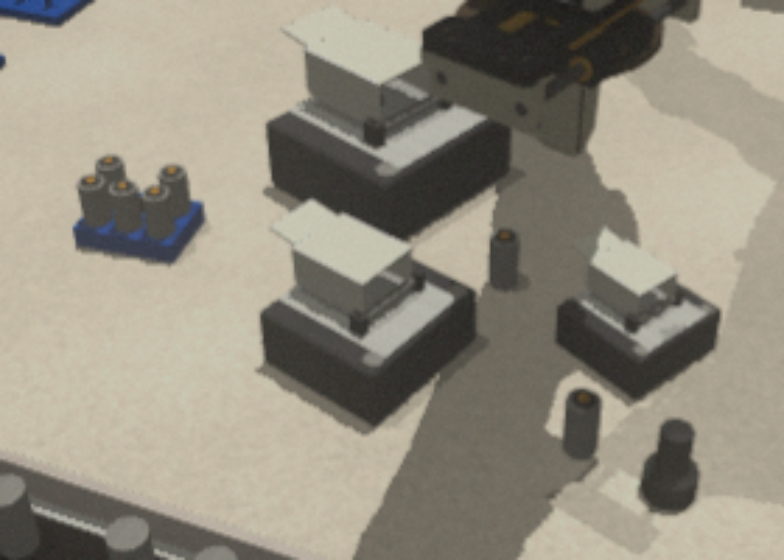

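The guard at (345,245) is fully shut: its plate is level at the same height as at the start. All the loose parts are standing and the hand is clear.

```bash
python3 -c "from h import *;print(sign_off())"
```

```text
the job is handed in; nothing more can be done
None
```

The job is handed in (`sign_off` gave no verdict): the toggle was pushed over to its stop on the hinge side and the guard shut over it, the cells, gauge and carrier were still standing where they were, and the hand finished clear.

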